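# Fold down the ratcheted reading stand

## Task

The wooden reading board on the desk is propped up by its ratchet and has to be put away flat. Take it by the brass bar on its free edge, raise it through the remaining notches and on past the top one until it just comes up against its stop, which throws the pawl out, then bring it down gently until it lies fully flat, and let go. Do not strain it against the stop, and leave the other things on the desk where they are.

Things in the scene. Friction and masses are not known exactly. Their poses are not given: they have to be found in the camera images.
- board (a joint): Tilt of the reading board, rad: 0 = flat on its rests, growing as the free edge rises. Hinged at its edge nearer the robot; 260 mm wide, 205 long, 12 thick, about 0.75 kg, 16 mm book ledge at the hinge. Lifting it takes 3 to 6 N at the bar. It rises freely, but a ratchet catches it in one of four notches 0.14 rad apart when lowered; it starts in a notch.
- quadrant (a point): Toothed steel quadrant (80 mm radius) on the board's side, at the hinge's +y end, with a small weighted tip-over pawl above it. Each stand is set differently: top notch at 0.52 to 0.79 rad, pawl tips out at 0.72 to 0.99, hard stop 0.02 to 0.06 later (0.77 to 1.02). Clicks and tipping are hardly felt; the stop is a sudden rise in force. Tipped, the pawl stays out and the board falls if let go.
- bar (a point): Middle of the brass bar on the board's free edge: round, 12 mm thick, 140 mm long, parallel to the hinge, on a 10 mm rod at each end; 40 mm free between bar and board edge. 250 mm from the hinge line in the board's plane; 45 mm above the desk when flat. Axes turn with the board: x from hinge to bar, y along the bar, z the reading face's normal.
- hinge (a point): Middle of the hinge line, fixed, 45 mm above the desk. Axes: x level, from the hinge to where the bar is when flat (roughly away from the robot), y along the hinge, z up. The stand's base spans x -110 to 190, y -165 to 165 mm from here, 16 mm thick; the pawl and its dark steel bracket are at x -80 to 10, y 130 to 160 mm, up to 125 mm above the hinge.
- jar_mid (a point): Middle of a small blue ceramic jar, 90 mm wide, 106 mm tall, standing on the desk (a bystander).
- book_mid (a point): Middle of a closed grey book, 150 x 210 x 28 mm, lying on the desk (a bystander).
- cup_mid (a point): Middle of a dark metal pen cup, 76 mm wide, 95 mm tall, standing on the desk (a bystander).

How it is judged (in metres and radians):
On the way:
1. the board has been raised to where the stop can be (value of joint board above 0.74 rad), for 0.1 s.
At the end, for the whole second after the job is handed in: The board lies flat (tilt under 0.03 rad) and at rest, let go, and the jar, the book and the cup are within 30 mm of where they stood (value of joint board below 0.03 rad and velocity of joint board between -0.05 and 0.05 rad/s and distance of each of jar_mid, book_mid, cup_mid from where it was at the start of the episode below 0.03 m); the robot touches nothing.
It fails at once if the board is strained against its stop with more than about 12 N at the bar beyond what lifts it (65 N at the stop pin) (contact force between board and stop_pin above 65 N).
It fails at once if the board slams down: faster than 0.8 rad/s in its last 0.08 rad (value of joint board below 0.08 rad and velocity of joint board below -0.8 rad/s).
It fails at once if a bystander is knocked away (distance of any of jar_mid, book_mid, cup_mid from where it was at the start of the episode above 0.05 m).
It also fails if it takes over 72 s, if anything falls off the work surface, if the arm or the gripper's body presses on something with over 40 N, if the wrist force passes 120 N, or if a joint passes its speed limit or range.

## Robot

A 6-joint arm with a two-finger parallel gripper is mounted at the origin on the work surface. World frame = base frame: x ahead of the robot, y to its left, z up, the work surface at z = 0. Lengths are in m, angles in degrees, forces in N, time in s.
With the tool pointing down it reaches from about 0.325 to 0.85 m from the base axis. Payload 15.5 kg.
Tool frame: the origin (TCP) lies midway between the tips of the shut fingers; the grasp point (between the pads) lies 19 mm behind it; z points along the fingers, y is the line along which they close (so a half turn about z gives the same grasp; the last joint's range is limited). The gripper opens to 91 mm and grips with 3 to 60 N. Pads are 32 mm wide; open, the fingers measure 118 mm over their backs; the gripper's body (76 mm by 178 mm) begins 60 mm behind the grasp point.
Start: joints at [64.028, 28.281, 77.091, -0, 74.628, -5.472], TCP at [0.219, 0.585, 0.214] pointing down, gripper open.
Joint ranges: [-166.48, 166.48], [-47.26, 123.95], [12.59, 153.08], [-70.14, 250.14], [6.76, 159.57], [-176.63, 176.63]. Speed limits (degrees/s): [108.29, 108.29, 147.25, 172.46, 172.46, 172.46].

## Interface

Orientations are given as a 3x3 rotation matrix whose columns are the frame's x, y, z axes.
In Python, from bench import ctrl gives the robot as it stands. The module is installed in compiled form; this text tells all that it offers. Calls block until the motion is done:
- ctrl.goto(position, orientation): joint-space move of the TCP to a pose.
- ctrl.move_l(position, vel=0.15, ori=None, contact_N=None): straight line of the TCP; ori=None keeps the orientation; vel is the mean speed in m/s. With contact_N (N) it stops when the force on the tool has changed by that much, and returns True; else False.
- ctrl.movej(angles): joint-space move.
- ctrl.command_gripper(opening): opening from 0.0 (shut) to 1.0 (fully open); the grip force is fixed at half the most; returns when the fingers have stopped.
- ctrl.sleep(seconds).
- ctrl.ik(position, orientation): joint angles nearest the present ones, or None.
- ctrl.read_camera(name): name is "side" or "top" or "wrist"; returns the picture (480x640x3 uint8, blue, green, red); there is no depth.
- ctrl.camera_params(name): a dict with "fx", "fy", "cx", "cy" (pixels), "D" ([k1, k2, p1, p2, k3] as OpenCV has them; the pictures are not rectified), "pose" (4x4, takes a point from camera to world coordinates); the wrist camera has in their place "T_tool_cam" (4x4, takes a point from camera to tool coordinates, whose origin is the TCP and whose axes are the flange's). Camera axes: x right, y up, looking along -z (the intrinsics and any distortion apply to the point x, -y, -z); pixel columns grow to the right and rows downward; lengths in m; the calibration is good to about 2 mm. A picture is of the moment at which its call begins: read the wrist's pose just before it. camera_params takes no time and is no camera call.
A pose or a line that the arm cannot do raises ctrl.MotionError and nothing moves.
- ctrl.sign_off(): hands the job in; it is judged then, once.
Readings, each from a call of its own:
- ctrl.current_t(): time.
- ctrl.current_q(): joint angles.
- ctrl.current_dq(): joint speeds.
- ctrl.current_effort(): joint torques, N m.
- ctrl.current_tool_pos(): TCP position.
- ctrl.current_eef_rot(): TCP orientation.
- ctrl.current_contact_force(): force on the tool from outside, world axes, zero at the start.
- ctrl.current_wrist_torque(): the same for the moment, N m.
- ctrl.current_grip_width(): opening from 0.0 (shut) to 1.0 (fully open).
- ctrl.current_grasp_force(): force on a finger pad.
Only numpy, scipy, OpenCV 4.12 (cv2) and the standard library are available. Lean on these libraries where they do the work, as an engineer would, in place of code of your own. Each camera call takes 0.05 s, during which the arm holds its last target. There are 200 camera calls.

## Working session

There is one attempt and no reset: what is moved stays moved. The work goes in short steps, each a Python script; the robot and the scene stay as the last script left them, time stands still between calls to the robot, and variables do not carry over. Pictures are saved under pics/ and viewed, at most 10 in all, crops included, and the job is handed in when it is done.

```bash
mkdir -p pics; python3 - <<'E'
from bench import ctrl
import cv2,numpy as np
for n in("side","top","wrist"):
    cv2.imwrite(f"pics/{n}0.png",ctrl.read_camera(n))
    p=ctrl.camera_params(n); print(n,{k:np.round(v,4).tolist() for k,v in p.items()})
print(ctrl.current_t(),ctrl.current_eef_rot(),ctrl.current_contact_force())
E
```

```text
side {'fx': 591.8559, 'fy': 591.8559, 'cx': 321.728, 'cy': 240.3422, 'D': [-0.0684, 0.0, 0.0, 0.0, 0.0], 'pose': [[0.9971, 0.0444, -0.0614, 0.4234], [-0.0736, 0.7619, -0.6435, -0.9907], [0.0182, 0.6462, 0.763, 1.2351], [0.0, 0.0, 0.0, 1.0]]}
top {'fx': 515.2221, 'fy': 515.2221, 'cx': 322.3715, 'cy': 237.7529, 'D': [-0.0237, 0.0, 0.0, 0.0, 0.0], 'pose': [[0.0294, 0.991, -0.1303, 0.3584], [-0.9996, 0.0291, -0.0046, -0.0034], [-0.0007, 0.1304, 0.9915, 1.4625], [0.0, 0.0, 0.0, 1.0]]}
wrist {'fx': 415.9162, 'fy': 415.9162, 'cx': 323.6494, 'cy': 231.9363, 'D': [-0.0983, 0.0, 0.0, 0.0, 0.0], 'T_tool_cam': [[0.0003, 0.9644, 0.2643, 0.074], [1.0, -0.0005, 0.0008, -0.0004], [0.0009, 0.2643, -0.9644, -0.1711], [0.0, 0.0, 0.0, 1.0]]}
0.15 [[-9.36682354e-01  3.50179977e-01 -3.88097795e-04]
 [ 3.50180184e-01  9.36682002e-01 -8.16250327e-04]
 [ 7.76896986e-05 -9.00471435e-04 -9.99999592e-01]] [ 0.06642033 -0.18721755 -0.67895725]
```

View pics/side0.png

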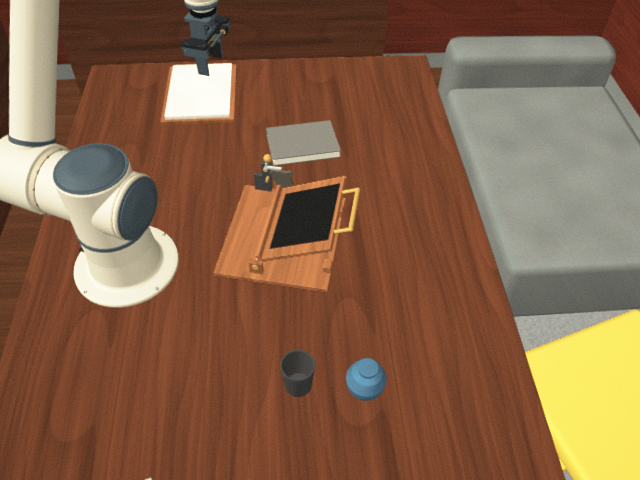

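View pics/top0.png

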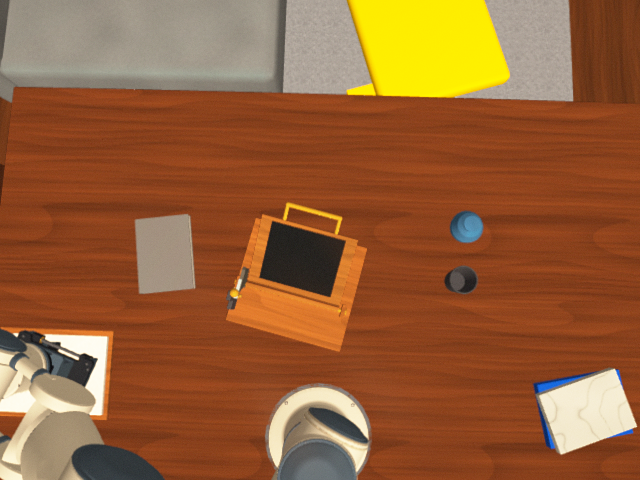

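Top view: the bar runs (287,204)–(341,218) and the base's near corners are at (227,321) and (340,350). Side view: the bar runs (358,190)–(350,232). The bystanders are all well away from the board.

```bash
cat > h.py <<'E'
from bench import ctrl
import cv2,numpy as np
def ray(n,uv):
    p=ctrl.camera_params(n);K=np.array([[p["fx"],0,p["cx"]],[0,p["fy"],p["cy"]],[0,0,1]])
    x,y=cv2.undistortPoints(np.array([[uv]],float),K,np.array(p["D"])).ravel()
    T=np.array(p["pose"]);d=T[:3,:3]@[x,-y,-1];return T[:3,3],d/np.linalg.norm(d)
def plane(n,uv,z):
    o,d=ray(n,uv);return o+d*(z-o[2])/d[2]
def tri(a,b):
    (o1,d1),(o2,d2)=ray("top",a),ray("side",b)
    s=np.linalg.lstsq(np.c_[d1,-d2],o2-o1,rcond=None)[0]
    p,q=o1+s[0]*d1,o2+s[1]*d2;return (p+q)/2,np.linalg.norm(p-q)
def yellow(img,roi):
    x0,y0,x1,y1=roi;h=cv2.cvtColor(img[y0:y1,x0:x1],cv2.COLOR_BGR2HSV)
    m=cv2.inRange(h,(18,120,110),(35,255,255))
    c=max(cv2.findContours(m,cv2.RETR_EXTERNAL,cv2.CHAIN_APPROX_NONE)[0],key=cv2.contourArea)+[x0,y0]
    return c
E
python3 - <<'E'
from h import *
for n,roi in(("top",(270,190,360,250)),("side",(325,175,375,250))):
    im=cv2.imread(f"pics/{n}0.png");c=yellow(im,roi)
    print(n,cv2.contourArea(c),c.reshape(-1,2).min(0),c.reshape(-1,2).max(0),cv2.boxPoints(cv2.minAreaRect(c)).round(1).tolist(),cv2.approxPolyDP(c,2.5,True).reshape(-1,2).tolist())
t=cv2.imread("pics/top0.png")[200:356,215:375];s=cv2.imread("pics/side0.png")[170:295,210:370]
f=lambda a:cv2.resize(a,None,fx=2.5,fy=2.5,interpolation=cv2.INTER_CUBIC)
a=f(t);b=f(s);H=np.zeros((a.shape[0],800,3),np.uint8);H[:,:400]=a;H[:b.shape[0],400:]=b
cv2.imwrite("pics/z.png",H)
E
```

```text
top 238.0 [283 202] [341 234] [[281.6000061035156, 219.39999389648438], [286.3999938964844, 201.5], [342.0, 216.39999389648438], [337.1000061035156, 234.3000030517578]] [[286, 203], [284, 220], [291, 206], [337, 219], [337, 233], [341, 217]]
side 195.5 [334 188] [359 232] [[333.6000061035156, 231.89999389648438], [342.6000061035156, 185.10000610351562], [359.70001220703125, 188.3000030517578], [350.79998779296875, 235.1999969482422]] [[358, 188], [342, 191], [355, 192], [349, 227], [334, 232], [352, 229]]
```

View pics/z.png

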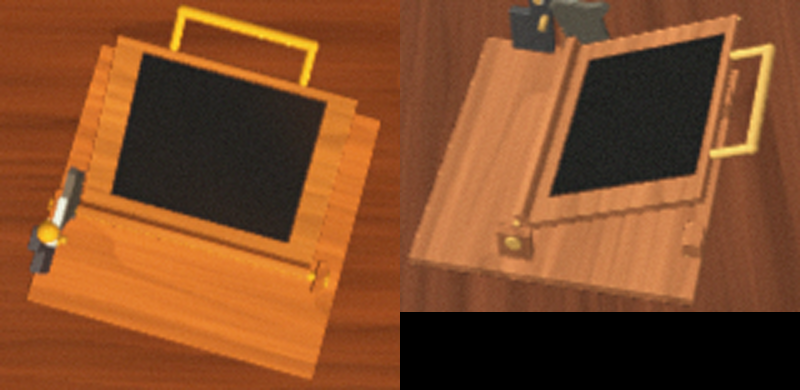

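Zoom: base corners in the top view are (226.2,319.2), (340.2,351.6) and (367,248.4). The bar centreline ends are (287,204.8)/(340.2,218) in top and (356.7,190.5)/(350.8,230) in side.

```bash
python3 - <<'E'
from h import *
A,B,C=[plane("top",u,.016) for u in((226.2,319.2),(340.2,351.6),(367,248.4))]
print("base",A.round(4),B.round(4),C.round(4),"len",np.linalg.norm(A-B),np.linalg.norm(C-B))
y=(A-B)[:2];y/=np.linalg.norm(y);x=np.array([y[1],-y[0]])
x2=(C-B)[:2];x2/=np.linalg.norm(x2);print("yaw",np.degrees([np.arctan2(x[1],x[0]),np.arctan2(x2[1],x2[0])]))
h=(A+B)[:2]/2+.11*x;print("hinge",h, "x",x)
L,e1=tri((287,204.8),(356.7,190.5));R,e2=tri((340.2,218),(350.8,230))
print("bar",L.round(4),R.round(4),e1,e2,"len",np.linalg.norm(L-R),"yaw",np.degrees(np.arctan2(*(-(L-R)[:2]*[1,-1]))))
m=(L+R)/2;d=m[:2]-h;r=d@x;print(m.round(4),"r,lat",r,d@y,"R",np.hypot(r,m[2]-.045),"tilt",np.arctan2(m[2]-.045,r))
E
```

```text
base [0.3126 0.2636 0.016 ] [ 0.2338 -0.0551  0.016 ] [ 0.5219 -0.1236  0.016 ] len 0.32835104330332293 0.29615753510945275
yaw [-13.88339764 -13.37040803]
hinge [0.37998334 0.07783754] x [ 0.97078605 -0.23994675]
bar [0.6158 0.0975 0.1407] [ 0.5848 -0.042   0.1447] 0.0006953363247171945 0.0002902591329869822 len 0.14300168963396556 yaw -12.544044283176076
[0.6003 0.0277 0.1427] r,lat 0.22590384221332319 0.004229433252837036 R 0.246115804933309 tilt 0.40810079332452043
```

```bash
cat >> h.py <<'E'
yaw=np.radians(-13.4);X=np.array([np.cos(yaw),np.sin(yaw),0]);Y=np.array([-X[1],X[0],0])
def Rdown(s): # tool y = s*X
    z=np.array([0,0,-1.]);y=s*X;return np.c_[np.cross(y,z),y,z]
E
python3 - <<'E'
from h import *
print(ctrl.current_q().round(1) if hasattr(ctrl.current_q(),'round') else ctrl.current_q())
p=np.array([.6003,.0277,.25])
for s in(1,-1):
    for z in(.25,.12): print(s,np.round(ctrl.ik([p[0],p[1],z],Rdown(s)) if ctrl.ik([p[0],p[1],z],Rdown(s)) is not None else np.nan,1))
    for t in(.0,1.0):
        P=np.array([.38,.078,.026])+.25*np.cos(t)*X+[0,0,.25*np.sin(t)]-.0*Y
        print(t,np.round(ctrl.ik(P,Rdown(s)),1) if ctrl.ik(P,Rdown(s)) is not None else None)
best=min((1,-1),key=lambda s:abs(ctrl.ik(p,Rdown(s))[5]))
ctrl.goto(p,Rdown(best)); ctrl.command_gripper(.4)
print(best,ctrl.current_t(),ctrl.current_tool_pos(),ctrl.current_contact_force())
tp,tr=ctrl.current_tool_pos(),ctrl.current_eef_rot()
im=ctrl.read_camera("wrist");cv2.imwrite("pics/w1.png",im);np.savez("w1.npz",p=tp,r=tr,s=best)
E
```

```text
[64.  28.3 77.1 -0.  74.6 -5.5]
1 [-3.  24.5 77.8 -0.  77.7 10.4]
1 [-3.  32.2 86.6 -0.  61.1 10.4]
0.0 [-3.6 40.8 87.1 -0.  52.   9.8]
1.0 [-1.4 18.  90.8 -0.  71.2 12. ]
-1 [  -3.    24.5   77.8   -0.    77.7 -169.6]
-1 [  -3.    32.2   86.6   -0.    61.1 -169.6]
0.0 [  -3.6   40.8   87.1   -0.    52.  -170.2]
1.0 [  -1.4   18.    90.8   -0.    71.2 -168. ]
1 3.5 [0.60030887 0.02767201 0.25000478] [-0.0077637   0.08401933  0.49020197]
```

View pics/w1.png

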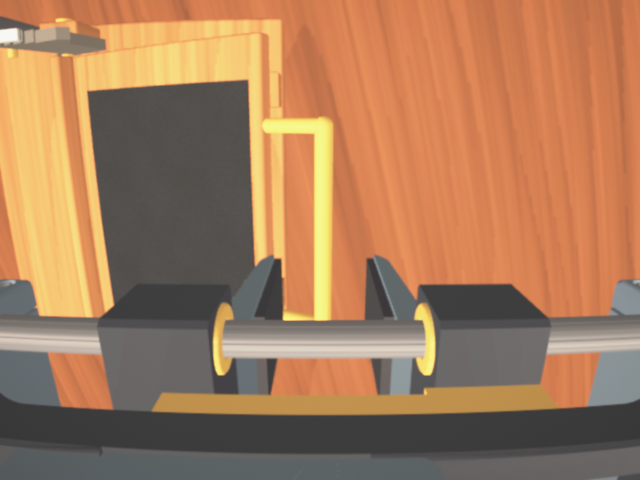

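Wrist view: the bar is vertical at column ~323 (image centre 323.6), spanning rows ~120–320. It is therefore centred between the fingers and parallel to the pads, with free gaps on both sides, so I'll descend and grip.

```bash
python3 - <<'E'
from h import *
F=lambda:np.array(ctrl.current_contact_force())
print(F().round(2))
print(ctrl.move_l([.6003,.0277,.124],vel=.07,contact_N=4),np.round(ctrl.current_tool_pos(),4),F().round(2))
if ctrl.current_tool_pos()[2]<.126:
    ctrl.command_gripper(0.0);ctrl.sleep(.3)
    f=F();print("grip",ctrl.current_grip_width()*91,ctrl.current_grasp_force(),"f X,Y,Z",f@X,f@Y,f[2],ctrl.current_tool_pos())
print(ctrl.current_t())
cv2.imwrite("pics/w2.png",ctrl.read_camera("wrist"))
E
```

```text
[-0.59 -0.09 -0.79]
False [0.6005 0.0277 0.1243] [-0.46 -0.83 -0.16]
grip 11.296842395039288 30.001547634601593 f X,Y,Z -4.264825257263083 0.4223884624429313 -1.9686041888099208 [0.59995132 0.02777071 0.12384808]
6.3083
```

View pics/w2.png

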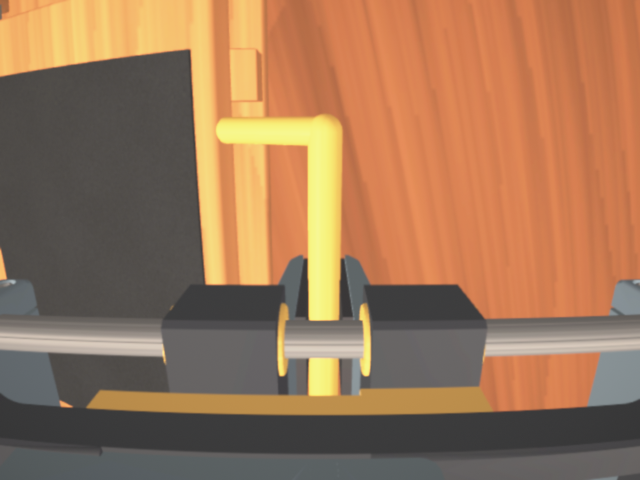

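The bar is held at 11.3 mm width with 30 N. Next I'll raise it along the arc, easing radial force and watching tangential force.

```bash
cat >> h.py <<'E'
import json
F=lambda:np.array(ctrl.current_contact_force())
def start():
    p=np.array(ctrl.current_tool_pos())+[0,0,.019]
    th=float(np.arcsin((p[2]-.045)/.25));C=p-.25*(np.cos(th)*X+[0,0,np.sin(th)])
    return dict(th=th,C=C.tolist(),dr=0.,R=np.array(ctrl.current_eef_rot()).tolist())
def step(S,dth,vel,cN=None,k=1.5e-4):
    th=S["th"]+dth;r=np.cos(th)*X+np.array([0,0,np.sin(th)]);t=-np.sin(th)*X+np.array([0,0,np.cos(th)])
    hit=ctrl.move_l(np.array(S["C"])+(.25+S["dr"])*r-[0,0,.019],vel=vel,contact_N=cN)
    f=F();S["th"]=th;S["dr"]+=float(np.clip(k*(f@r),-6e-4,6e-4))
    q=np.array(ctrl.current_tool_pos())+[0,0,.019]-S["C"]
    return hit,f@t,f@r,float(np.arctan2(q[2],q@X))
E
python3 - <<'E'
from h import *
S=start();print(S["th"],S["C"])
while S["th"]<.70:
    h,ft,fr,a=step(S,.012,.03,7)
    print(f"{S['th']:.3f} a{a:.3f} ft{ft:.1f} fr{fr:.1f} dr{S['dr']*1e3:.1f}",h)
    if h or ft<-13: break
json.dump(S,open("S.json","w"));print(ctrl.current_t(),ctrl.current_grip_width()*91)
E
```

```text
0.40209694061609896 [0.3761650649848357, 0.08107571393436477, 0.045]
0.414 a0.414 ft-4.3 fr-4.6 dr-0.6 False
0.426 a0.427 ft-3.8 fr-0.6 dr-0.7 False
0.438 a0.439 ft-4.2 fr1.5 dr-0.5 False
0.450 a0.451 ft-3.2 fr1.5 dr-0.2 False
0.462 a0.463 ft-3.3 fr1.5 dr-0.0 False
0.474 a0.475 ft-3.7 fr-0.7 dr-0.1 False
0.486 a0.487 ft-3.3 fr-1.1 dr-0.3 False
0.498 a0.499 ft-3.3 fr-1.1 dr-0.4 False
0.510 a0.511 ft-3.8 fr-0.6 dr-0.5 False
0.522 a0.522 ft-2.9 fr1.0 dr-0.4 False
0.534 a0.534 ft-2.6 fr1.5 dr-0.2 False
0.546 a0.546 ft-3.6 fr-1.6 dr-0.4 False
0.558 a0.558 ft-3.3 fr-0.1 dr-0.4 False
0.570 a0.570 ft-2.2 fr-0.2 dr-0.4 False
0.582 a0.582 ft-2.7 fr-1.8 dr-0.7 False
0.594 a0.594 ft-2.6 fr1.1 dr-0.5 False
0.606 a0.606 ft-3.3 fr0.7 dr-0.4 False
0.618 a0.618 ft-3.8 fr0.7 dr-0.3 False
0.630 a0.630 ft-3.2 fr0.2 dr-0.3 False
0.642 a0.642 ft-3.0 fr-0.2 dr-0.3 False
0.654 a0.654 ft-2.8 fr-0.4 dr-0.4 False
0.666 a0.666 ft-3.1 fr-0.5 dr-0.4 False
0.678 a0.678 ft-2.6 fr-0.1 dr-0.5 False
0.690 a0.690 ft-2.5 fr0.5 dr-0.4 False
0.702 a0.702 ft-3.0 fr-0.5 dr-0.5 False
12.6083 11.462212010560684
```

```bash
python3 - <<'E'
from h import *
S=json.load(open("S.json"));b=[]
while S["th"]<1.06:
    h,ft,fr,a=step(S,.005,.015,4.5)
    base=np.median(b[-12:]) if len(b)>3 else -2.8
    if h or ft<base-2 or len(b)%8==0: print(f"{S['th']:.3f} a{a:.3f} ft{ft:.1f} base{base:.1f} fr{fr:.1f} dr{S['dr']*1e3:.1f}",h)
    if ft<base-4.5:
        ctrl.sleep(.1);f=F();print("stop?",f@X,f[2]);break
    b.append(ft)
    if h: S["th"]=a
S["th"]=a
json.dump(S,open("S.json","w"));print(ctrl.current_t(),a,ctrl.current_grip_width()*91)
cv2.imwrite("pics/s3.png",cv2.resize(ctrl.read_camera("side")[130:300,210:400],None,fx=3.5,fy=3.5,interpolation=cv2.INTER_CUBIC))
E
```

```text
0.707 a0.706 ft-2.7 base-2.8 fr0.4 dr-0.4 False
0.747 a0.746 ft-3.1 base-2.8 fr0.3 dr-0.4 False
0.787 a0.786 ft-2.9 base-3.1 fr0.7 dr-0.4 False
0.817 a0.815 ft-5.4 base-3.1 fr0.1 dr-0.5 False
0.822 a0.820 ft-7.4 base-3.3 fr-0.9 dr-0.7 False
0.827 a0.824 ft-8.5 base-3.4 fr-1.0 dr-0.8 False
stop? 6.4487583427530195 -6.648277659726972
18.9583 0.8244495542295545 11.547823767569358
```

View pics/s3.png

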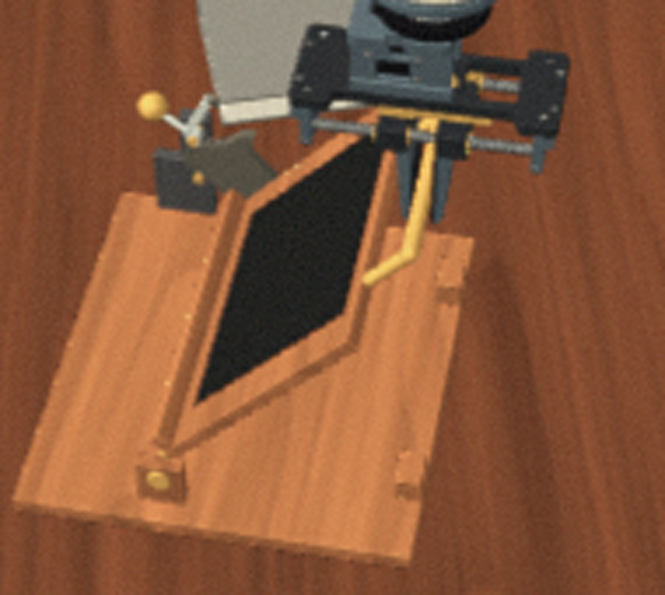

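The image shows the board steep and the pawl's gold ball (zoom 150,105) tipped back, away from the quadrant. The force rose ~5.5 N at 0.824 rad, so the stop is reached, and I'll lower it gently.

```bash
python3 - <<'E'
from h import *
S=json.load(open("S.json"));i=0
while S["th"]>-.03:
    far=S["th"]>.1
    h,ft,fr,a=step(S,-.016 if far else -.006,.05 if far else .02,8)
    i+=1
    if h or i%6==0 or not far: print(f"{S['th']:.3f} a{a:.3f} ft{ft:.1f} fr{fr:.1f} dr{S['dr']*1e3:.1f}",h)
    if ft>2.5 and not (far and ft<4): break
    if h: S["th"]=a
S["th"]=a
json.dump(S,open("S.json","w"));print(ctrl.current_t(),a,ctrl.current_tool_pos(),ctrl.current_grip_width()*91)
E
```

```text
0.728 a0.727 ft-1.4 fr0.0 dr0.1 False
0.632 a0.632 ft-2.1 fr0.8 dr0.2 False
0.536 a0.536 ft-1.6 fr0.3 dr0.7 False
0.440 a0.440 ft-1.9 fr0.2 dr1.0 False
0.344 a0.344 ft-2.0 fr1.1 dr1.3 False
0.248 a0.249 ft-3.1 fr-0.3 dr1.3 False
0.152 a0.152 ft-2.3 fr0.9 dr1.7 False
0.082 a0.082 ft-2.4 fr0.1 dr2.0 False
0.076 a0.076 ft-2.9 fr-1.0 dr1.8 False
0.070 a0.070 ft-2.7 fr-0.3 dr1.8 False
0.064 a0.064 ft-3.1 fr0.1 dr1.8 False
0.058 a0.058 ft-2.2 fr1.0 dr1.9 False
0.052 a0.052 ft-3.1 fr-0.6 dr1.9 False
0.046 a0.046 ft-2.4 fr1.0 dr2.0 False
0.040 a0.040 ft-2.7 fr0.5 dr2.1 False
0.034 a0.034 ft-1.8 fr-1.0 dr2.0 False
0.028 a0.028 ft-2.6 fr-0.8 dr1.8 False
0.022 a0.022 ft-2.4 fr0.8 dr1.9 False
0.016 a0.016 ft-2.5 fr-0.8 dr1.8 False
0.010 a0.010 ft-2.6 fr1.1 dr2.0 False
0.004 a0.004 ft-3.7 fr1.6 dr2.2 False
-0.002 a-0.002 ft-2.8 fr-1.4 dr2.0 False
-0.008 a-0.006 ft6.4 fr-3.2 dr1.5 False
34.5083 -0.00585957934236654 [0.62134316 0.02265682 0.02452312] 11.033964782479012
```

```bash
python3 - <<'E'
from h import *
ctrl.command_gripper(.38);ctrl.sleep(.2)
p=np.array(ctrl.current_tool_pos());print(ctrl.current_grip_width(),F().round(1))
print(ctrl.move_l(p+[0,0,.03],vel=.03,contact_N=4),F().round(1))
print(ctrl.move_l(p+[0,0,.2],vel=.1,contact_N=5),F().round(1),ctrl.current_tool_pos(),ctrl.current_t())
cv2.imwrite("pics/s4.png",ctrl.read_camera("side"))
E
```

```text
0.3810075242487804 [-0.  -0.  -0.7]
False [ 0.8 -0.3 -0.4]
False [-0.8  0.4 -0.3] [0.62104518 0.02265874 0.2235355 ] 38.2583
```

View pics/s4.png

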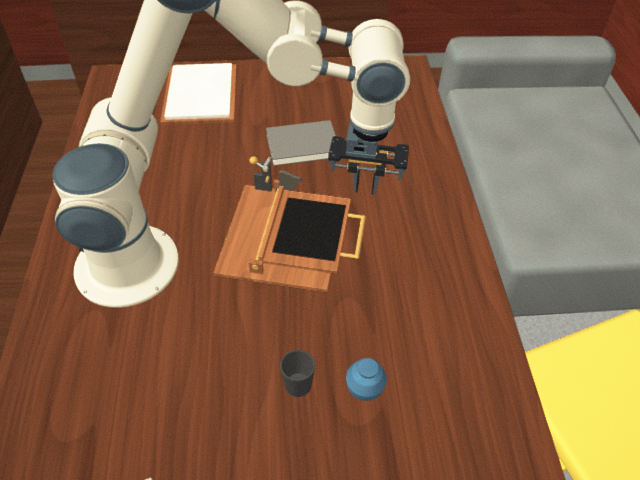

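The board lies flat with the bar at (355,235) and the gripper is clear above. The jar, cup and book are where they were.

```bash
python3 -c "
from bench import ctrl
ctrl.sleep(.3);print(ctrl.sign_off())"
```

```text
the job is handed in; nothing more can be done
None
```

I raised the board to its stop (about 0.82 rad, roughly 5.5 N above the lifting force), lowered it flat with the pawl out, and let go. The jar, book and cup stayed in place, and I handed the job in at about 39 s; sign-off gave no verdict.

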